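Open the child-proof dishwasher-tablet box

ROBOT

A 6-joint arm with a two-finger parallel gripper is mounted at the origin on a cart in front of the work surface, level with it; the furniture and walls round the work are solid. World frame = base frame: x ahead of the robot, y to its left, z up, the work surface at z = 0. Lengths are in m, angles in rad, forces in N, time in s.
With the tool pointing down it reaches from about 0.3 to 1 m from the base axis. Payload 5.1 kg.
Tool frame: the origin (TCP) lies on the centre line of the jaws, within the pads' length; the fingertips stand bot.tcp_to_tips ahead of it and the grasp point (between the pads) is the TCP (bot.tcp_to_tips is the distance from the TCP to the fingertips, in m); z points along the fingers, y is the direction in which the jaws open and shut (so a half turn about z gives the same grasp; the last joint's range is limited). The gripper opens to 95 mm and grips with 3 to 60 N. Pads are 20 mm wide; open, the fingers measure 119 mm over their backs; the gripper's body (75 mm by 180 mm) begins 59 mm behind the grasp point.
Start: joints at [-1.354, 0.124, 1.65, -0, 1.367, -0.083], TCP at [0.192, -0.621, 0.234] pointing down, gripper open.
Joint ranges: [-2.61, 2.61], [-1.02, 2.33], [0.03, 2.71], [-1.35, 4.49], [0.32, 2.68], [-2.91, 2.91]. Speed limits (rad/s): [2.57, 2.57, 3.14, 3.14, 3.14, 3.14].

INTERFACE

Orientations are given as [roll, pitch, yaw] about the fixed x, y, z axes, in that order (R = Rz(yaw) Ry(pitch) Rx(roll)).
In Python, from workcell import bot, camera, camera_info gives the robot as it stands. The module is installed in compiled form; this text tells all that it offers.
- The arm moves only by the tool arm_command, never from a script. Its argument "series" is a list of rows, each a list of 5 numbers: the shift along the tool's x, y, z in units of 30 mm (1.0 is 30 mm), then the turn about the tool's z in units of 5 degrees (1.0 is 5 degrees), then the closure, from 0 (fully open) to 1 (shut). A call has 1 to 20 rows; each row is the pose to reach, as a shift and turn from the pose commanded when the call began, along the tool's axes at that moment; what a row does not reach only later rows make up. A row lasts 1/12 s, in which the tool goes at most 41.7 mm and 7.16 degrees, less where a joint would pass 70% of its speed; a pose out of reach is approached as far as the arm can. A call with a gripper value outside its range is refused whole. The fingers move at their own pace and stop on an object; "force" is the grip in N (left out, the last holds). Time passes only in rows, so rows that repeat a pose let the fingers close. It gives the time, the measured TCP pose, the force and the opening at its end, in the units of the state.
- bot.get_obs(): the state, without advancing time (a new reading comes with each control period).
- camera(name): name is "side" or "top" or "wrist"; returns the picture (480x640x3 uint8, red, green, blue); there is no depth.
- camera_info(name): a dict with "intrinsics" (3x3 intrinsics, pixels), "D" ([k1, k2, p1, p2, k3] as OpenCV has them; the pictures are not rectified), "cam_to_world" (4x4, takes a point from camera to world coordinates); the wrist camera has in their place "T_tool_cam" (4x4, takes a point from camera to tool coordinates, whose origin is the TCP and whose axes are the flange's). Camera axes: x right, y down, z forward; pixel columns grow to the right and rows downward; lengths in m; the calibration is good to about 2 mm. A picture is of the moment at which its call begins: read the wrist's pose just before it. camera_info takes no time and is no camera call.
- bot.job_done(): hands the job in, once; it reports no verdict.
The state is a dict: "t": time; "joint_pos": joint angles; "joint_velocities": joint speeds; "tau": joint torques, N m; "tool_pos": TCP position; "orientation": TCP orientation; "contact_force": force on the tool from outside, world axes, zero at the start; "moment": the same for the moment, N m; "grip_width": opening from 0.0 (shut) to 1.0 (fully open).
Only numpy, scipy, OpenCV 4.12 (cv2) and the standard library are available. Lean on these libraries where they do the work, as an engineer would, in place of code of your own. Each camera call takes 0.05 s, during which the arm holds its last target. There are 200 camera calls.

TASK

Open the child-proof box of dishwasher tablets: reach into the thumb window of its blue lid with a fingertip, press the orange spring button right down and keep it down while you push the lid over it, away from the tablets, until the lid is fully open and the button springs up again behind it. Then take the hand away. Grasp and lift nothing: the box stays standing where it is, and the things around it are left alone.

Things in the scene. Friction and masses are not known exactly. Their poses are not given: they have to be found in the camera images.
- tablet_box: white box, loose on grippy rubber feet, 256 mm long (own x), 120 wide (y), 73 high over its rims, about 1 kg. Origin: centre of its underside, z up; +x is the way the lid opens. Tablets lie in a well at the -x end (x -123 to -53 mm); beyond it the top is a flat fixed deck, 60 mm above the underside. Runners along both long sides (lips 102 mm apart, up to 73 mm) hold the lid down
- button (a joint): orange spring button in the deck, 38 mm long (box x -52 to -14), 34 wide. 0 = up: top 11 mm above the deck, 2 mm above the lid's top. 0.011 m = fully down, flush with the deck. Spring 2.4 N (up) to 5.7 N (down); it rises when nothing holds it. Up, it locks the lid, shut or open; more than 7 mm down, the lid passes over it and then keeps it down
- button_top (a point): centre of the button's top face; moves down with the button
- lid (a joint): blue sliding lid, 5 mm thick, 130x106 mm, underside 4 mm above the deck. 0 = shut, 0.118 m = fully open at its stop, along box +x. Friction 1 N, and 1 or 2 N more over the button. It has a 48x48 mm thumb window; when shut the button stands in it, 2 mm from its -x edge and 8 mm from its +x edge. From 0.111 m on, the button springs up behind the lid's rear edge
- window_edge (a point): middle of the +x edge of the lid's thumb window, at the lid's top face; moves with the lid. Pushing this edge towards the box's +x opens the lid
- egg_timer: red and white wind-up kitchen timer, 61 mm wide, 52 mm high, loose on the hob; bystander; origin at the centre of its underside
- salt_shaker: glass salt shaker with grey cap, 44 mm wide, 90 mm high, loose on the hob; bystander; origin at the centre of its underside
- spice_2: spice jar with red cap, 45 mm wide, 106 mm high, loose on the hob; bystander; origin at the centre of its underside
- match_box: red box of matches, 54x36x15 mm, loose on the worktop in front of the kettle; bystander; origin at the centre of its underside
- tea_light: tea light, 38 mm wide, 15 mm high, loose on the worktop in front of the sink; bystander; origin at the centre of its underside

How it is judged:
By the outcome, as a careful person would: the job done as asked, in the order asked, and still so for the second after the job is handed in, with the robot touching nothing.
It also fails if it takes over 35 s, if anything falls off the work surface, if the arm or the gripper's body presses on something with over 40 N, if the wrist force passes 120 N, or if a joint passes its speed limit or range.

## Working session

There is one attempt and no reset: what is moved stays moved. The work goes in short steps, Python scripts to look and compute and a tool call to move; the robot and the scene stay as the last step left them, time stands still between calls to the robot, and variables do not carry over. Pictures are saved under pics/ and viewed, about 8 in all and at most 12, crops included, and the job is handed in when it is done.

Besides the shell and the picture viewer there is one more tool, called after ">>>" by a JSON object that holds its "op" and its "data". arm_command: Moves the arm, as the interface text tells. Its arguments: {"type":"object","properties":{"series":{"type":"array"},"force":{"type":"number"}},"required":["series"]}

```bash
mkdir -p pics
python3 - <<'E'
from workcell import bot, camera, camera_info
import cv2,numpy as np
np.set_printoptions(precision=4,suppress=True)
for n in("top","side"):
    cv2.imwrite(f"pics/{n}0.png",camera(n)[:,:,::-1]); i=camera_info(n); print(n,i)
print(camera_info("wrist")); print(bot.get_obs(),bot.tcp_to_tips)
E
```

```text
top {'intrinsics': array([[521.5387,   0.    , 319.3023],
       [  0.    , 521.5387, 242.3987],
       [  0.    ,   0.    ,   1.    ]]), 'D': array([-0.0518,  0.    ,  0.    ,  0.    ,  0.    ]), 'cam_to_world': array([[-0.0003, -0.998 ,  0.0638,  0.5139],
       [-1.    ,  0.    , -0.0041, -0.0746],
       [ 0.0041, -0.0638, -0.998 ,  1.3974],
       [ 0.    ,  0.    ,  0.    ,  1.    ]])}
side {'intrinsics': array([[593.2676,   0.    , 314.5629],
       [  0.    , 593.2676, 241.0073],
       [  0.    ,   0.    ,   1.    ]]), 'D': array([-0.102,  0.   ,  0.   ,  0.   ,  0.   ]), 'cam_to_world': array([[-0.4242, -0.7995,  0.4252, -0.0821],
       [-0.9055,  0.3722, -0.2035,  0.2457],
       [ 0.0044, -0.4714, -0.8819,  1.4873],
       [ 0.    ,  0.    ,  0.    ,  1.    ]])}
{'intrinsics': array([[345.8246,   0.    , 326.1351],
       [  0.    , 345.8246, 242.2672],
       [  0.    ,   0.    ,   1.    ]]), 'D': array([-0.0069,  0.    ,  0.    ,  0.    ,  0.    ]), 'T_tool_cam': array([[ 0.0002, -0.9695, -0.245 ,  0.0694],
       [ 1.    ,  0.0001,  0.0003,  0.0002],
       [-0.0003, -0.245 ,  0.9695, -0.1514],
       [ 0.    ,  0.    ,  0.    ,  1.    ]])}
{'t': 0.1, 'joint_pos': array([-1.3536,  0.1244,  1.6515, -0.    ,  1.3675, -0.0826]), 'joint_velocities': array([-0.0011, -0.001 , -0.0044,  0.0009,  0.0009, -0.0008]), 'tau': array([  0.0004, -41.8882, -36.1096,   0.0778,   0.0461,  -0.0001]), 'tool_pos': array([ 0.1918, -0.6205,  0.2325]), 'orientation': array([-3.1398, -0.0001,  0.2998]), 'contact_force': array([-0.9372, -0.0415, -0.6329]), 'moment': array([ 0.0164, -0.0077,  0.0131]), 'grip_width': 0.99875263101237} 0.019
```

View pics/top0.png

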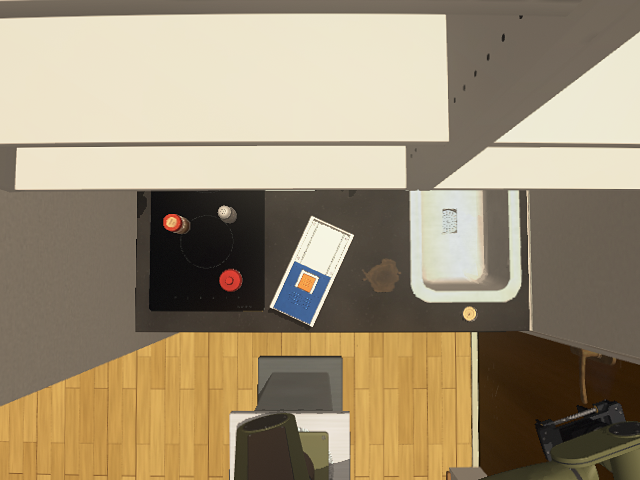

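View pics/side0.png

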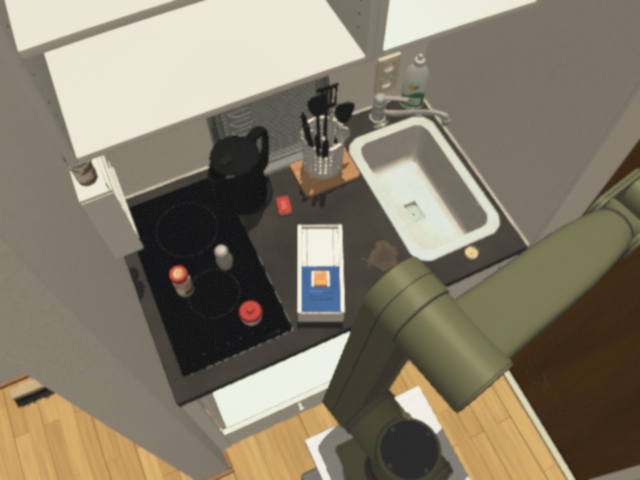

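The top view shows the box at about (312,271), with the blue lid on the robot's side. The orange button is at about (307,282), and the white deck end, which is box +x, points away and to the right, at about (332,225). The side view agrees. Next I'll enlarge for the corners.

Run:
```python
import cv2
a=cv2.imread("pics/top0.png")[205:335,250:370]
b=cv2.imread("pics/side0.png")[215:330,280:360]
cv2.imwrite("pics/c.png",cv2.hconcat([cv2.resize(a,None,fx=4,fy=4,interpolation=cv2.INTER_CUBIC),cv2.resize(b,(320,520),interpolation=cv2.INTER_CUBIC)]))
```

```text
(no output)
```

View pics/c.png

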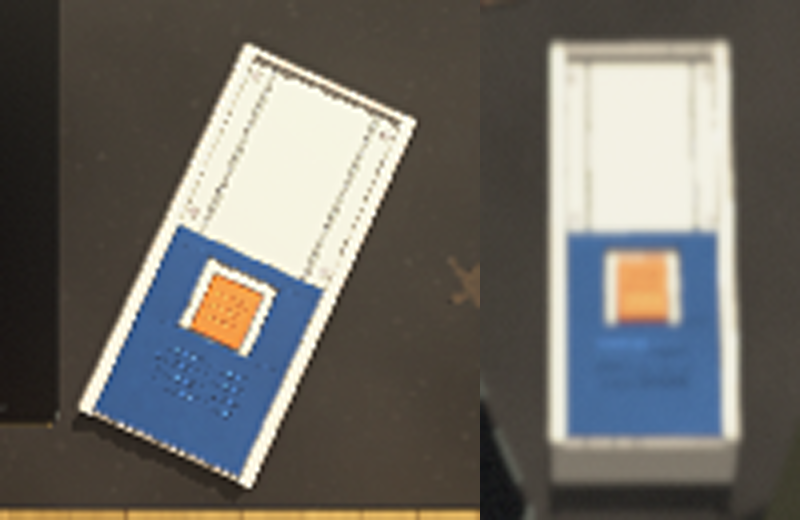

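```bash
cat > h.py <<'E'
from workcell import bot, camera, camera_info
import cv2,numpy as np
from scipy.spatial.transform import Rotation as R
np.set_printoptions(precision=4,suppress=True)
def ray(n,px,z,T=None):
    i=camera_info(n); T=i["cam_to_world"] if T is None else T@i["T_tool_cam"]
    u=cv2.undistortPoints(np.array(px,float).reshape(-1,1,2),i["intrinsics"],i["D"])[:,0]
    d=np.c_[u,np.ones(len(u))]@T[:3,:3].T
    return T[:3,3]+d*((z-T[2,3])/d[:,2])[:,None]
def Ttool(o):
    T=np.eye(4);T[:3,:3]=R.from_euler("xyz",o["orientation"]).as_matrix();T[:3,3]=o["tool_pos"];return T
def to_rows(p,yaw=None):
    "tool-frame shift (30mm units) to TCP p"
    o=bot.get_obs();T=Ttool(o);s=T[:3,:3].T@(np.array(p)-T[:3,3])/.03
    print("shift",s,"tool",o["tool_pos"],o["orientation"])
E
python3 - <<'E'
from h import *
def rep(n,f,cs,b):
    c=ray(n,[f(p) for p in cs],.073)
    fl,fr,nr,nl=c
    ax=(fl+fr-nl-nr)/2
    print(n,c[:,:2],"len",np.linalg.norm(ax),"wid",np.linalg.norm((fl+nl-fr-nr)/2),"yaw",np.degrees(np.arctan2(ax[1],ax[0])),np.degrees(np.arctan2(*(-(fl+nl-fr-nr)[:2]*[1,-1])))); ce=c.mean(0);print("cen",ce)
    bt=ray(n,[f(b)],.071)[0]; e=ax/np.linalg.norm(ax); print("button",bt,"box x",(bt-ce)@e,"pred",ce-.033*e)
rep("top",lambda p:(250-.375+p[0]/4,205-.375+p[1]/4),[(248,44),(417,121),(250,489),(79,410)],(227,313))
rep("side",lambda p:(280-.375+(p[0]-480)/4,215-.39+p[1]/4.52),[(549,41),(729,41),(740,440),(550,440)],(643,288))
E
```

```text
top [[ 0.667  -0.0605]
 [ 0.6178 -0.1682]
 [ 0.3851 -0.0619]
 [ 0.4347  0.0462]] len 0.25573506002617263 wid 0.11865613109930156 yaw -24.598198150173797 -24.62484387217793
cen [ 0.5261 -0.0611  0.073 ]
button [ 0.4958 -0.0472  0.071 ] box x -0.033350450627868546 pred [ 0.4961 -0.0474  0.073 ]
side [[ 0.6692 -0.0595]
 [ 0.617  -0.1716]
 [ 0.3821 -0.0632]
 [ 0.4332  0.0464]] len 0.25869173495980674 wid 0.12224894593218928 yaw -24.47113282157646 -24.986155497040457
cen [ 0.5254 -0.062   0.073 ]
button [ 0.494  -0.0479  0.071 ] box x -0.03442789311455788 pred [ 0.4953 -0.0483  0.073 ]
```

Run:
```python
from h import *
for z in(.4,.5,.6,.7,.8): print(z,ray("top",[(406,189)],z)[0],ray("side",[(362,57)],z)[0])
print("holder/kettle z0",ray("side",[(300,185),(355,185),(325,180),(240,212),(265,200)],0)[:,:2], "z.12",ray("side",[(322,175),(268,165)],.12)[:,:2])
to_rows([.19,-.30,.25]);
```

```text
0.4 [ 0.6811 -0.2464  0.4   ] [ 0.8686 -0.3372  0.4   ]
0.5 [ 0.6644 -0.2292  0.5   ] [ 0.7812 -0.2836  0.5   ]
0.6 [ 0.6476 -0.212   0.6   ] [ 0.6937 -0.23    0.6   ]
0.7 [ 0.6308 -0.1947  0.7   ] [ 0.6063 -0.1764  0.7   ]
0.8 [ 0.6141 -0.1775  0.8   ] [ 0.5188 -0.1228  0.8   ]
holder/kettle z0 [[ 0.8258 -0.1387]
 [ 0.7563 -0.2882]
 [ 0.8104 -0.2144]
 [ 0.8141  0.0593]
 [ 0.8212 -0.023 ]] z.12 [[ 0.757  -0.1769]
 [ 0.8518 -0.0539]]
shift [  3.097  -10.2254  -0.563 ] tool [ 0.1918 -0.6205  0.2325] [-3.1398 -0.0001  0.2998]
```

>>> {"op": "arm_command", "data": {"series": [[0.31,-1.02,-0.1,-1,0.5],[0.62,-2.04,-0.2,-2,1],[0.93,-3.06,-0.3,-3,1],[1.24,-4.08,-0.4,-4,1],[1.55,-5.1,-0.5,-5,1],[1.86,-6.12,-0.6,-6,1],[2.17,-7.14,-0.6,-7,1],[2.48,-8.16,-0.6,-8,1],[2.79,-9.18,-0.6,-9,1],[3.1,-10.2,-0.6,-10,1],[3.1,-10.2,-0.6,-11,1],[3.1,-10.2,-0.6,-12,1],[3.1,-10.2,-0.6,-12,1]], "force": 20}}

```text
t: 1.18
tool_pos: [0.1904, -0.3006, 0.2515]
orientation: [3.141, 0.001, 1.349]
contact_force: [-0.8, 0.2, -0.1]
grip_width: 0.146
```

Run:
```python
from h import *
c=np.array([.5258,-.0615,0]);e=np.array([np.cos(np.radians(24.6)),-np.sin(np.radians(24.6)),0])
p=c-.030*e;p[2]=.15; to_rows(p); o=bot.get_obs();print("turn",(o["orientation"][2]-np.radians(155.4))/np.radians(5),o["grip_width"])
```

```text
shift [10.4401  8.1747  3.3801] tool [ 0.1904 -0.3006  0.2515] [3.1413 0.0005 1.3491]
turn -15.620847482480501 0.14587978461704115
```

>>> {"op": "arm_command", "data": {"series": [[0.8,0.63,0,-1.2,1],[1.6,1.26,0,-2.4,1],[2.4,1.89,0,-3.6,1],[3.2,2.52,0,-4.8,1],[4.0,3.15,0,-6,1],[4.8,3.78,0,-7.2,1],[5.6,4.4,0,-8.4,1],[6.4,5.03,0,-9.6,1],[7.2,5.66,0,-10.8,1],[8.0,6.29,0.5,-12,1],[8.8,6.9,1.2,-13.2,1],[9.6,7.53,2,-14.4,1],[10.4,8.15,2.7,-15.6,1],[10.44,8.17,3.4,-15.62,1],[10.44,8.17,3.4,-15.62,1],[10.44,8.17,3.4,-15.62,1]]}}

```text
t: 2.52
tool_pos: [0.4978, -0.0499, 0.1479]
orientation: [-3.14, -0.005, 2.709]
contact_force: [0.7, -0.4, -0.1]
grip_width: 0.005
```

```bash
cat > m.py <<'E'
from h import *
c=np.array([.5258,-.0615,0]);e=np.array([np.cos(np.radians(24.6)),-np.sin(np.radians(24.6)),0])
o=bot.get_obs();T=Ttool(o);p=o["tool_pos"]-c;n=np.cross([0,0,1],e)
print("tip box xyz",p@e,p@n,p[2]-.019,"yaw",np.degrees(o["orientation"]),"grip",o["grip_width"],"F",o["contact_force"],"t",o["t"])
E
python3 - <<'E'
from m import *
cv2.imwrite("pics/w1.png",camera("wrist")[:,:,::-1])
i=camera_info("wrist");W=np.linalg.inv(T@i["T_tool_cam"])
for bx,by,z in[(-.033,0,.071),(-.052,-.017,.071),(-.052,.017,.071),(-.014,-.017,.071),(-.014,.017,.071),(-.006,.024,.069),(-.006,-.024,.069),(.128,.06,.073),(.128,-.06,.073)]:
    w=c+bx*e+by*n+[0,0,z]
    q=cv2.projectPoints(w.reshape(1,3),cv2.Rodrigues(W[:3,:3])[0],W[:3,3],i["intrinsics"],i["D"])[0].ravel()
    print(bx,by,q)
E
```

```text
tip box xyz -0.030258108402402496 -0.0011390436314256784 0.128895887388736 yaw [-179.932    -0.2588  155.1961] grip 0.0050128775376463005 F [ 0.7234 -0.3797 -0.0783] t 2.5167
-0.033 0 [327.4215 253.1364]
-0.052 -0.017 [302.1073 226.0536]
-0.052 0.017 [352.6008 225.894 ]
-0.014 -0.017 [303.2062 279.334 ]
-0.014 0.017 [351.7771 279.1924]
-0.006 0.024 [361.2554 288.8117]
-0.006 -0.024 [293.7712 289.0054]
0.128 0.06 [403.3351 448.3386]
0.128 -0.06 [252.5748 448.6606]
```

View pics/w1.png

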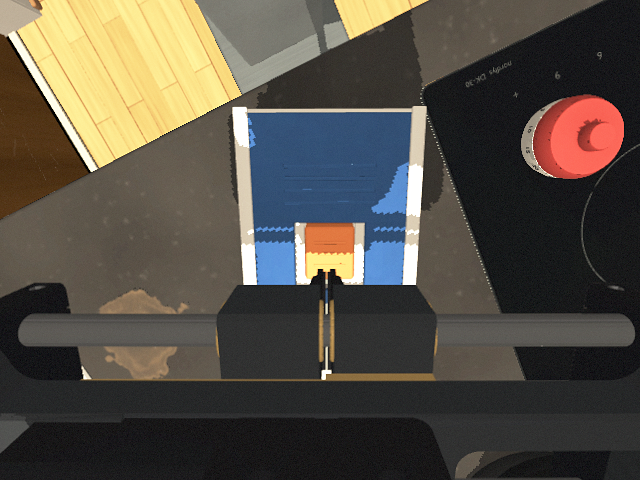

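The wrist view shows the button at columns 305–355 with its far edge at row 225. That agrees with the prediction to about 2.5 px, or 1.7 mm sideways. I'll correct for that and go down to just above the button.

>>> {"op": "arm_command", "data": {"series": [[-0.17,0.1,0.5,0.04,1],[-0.17,0.1,1.0,0.04,1],[-0.17,0.1,1.5,0.04,1],[-0.17,0.1,1.75,0.04,1],[-0.17,0.1,1.75,0.04,1],[-0.17,0.1,1.75,0.04,1],[-0.17,0.1,1.75,0.04,1]]}}

```text
t: 3.15
tool_pos: [0.5057, -0.0501, 0.0989]
orientation: [3.141, 0.003, 2.706]
contact_force: [-0.8, -0.0, -0.5]
grip_width: 0.006
```

```bash
python3 m.py
```

```text
tip box xyz -0.022999822260337206 0.0019669642926679835 0.0798985894088416 yaw [179.9645   0.1508 155.0272] grip 0.005515626656150092 F [-0.7782 -0.0483 -0.4579] t 3.15
```

>>> {"op": "arm_command", "data": {"series": [[0,0,0.1,0,1],[0,0,0.2,0,1],[0,0,0.3,0,1],[0,0,0.35,0,1],[0,0,0.4,0,1],[0,0,0.4,0,1],[0,0,0.4,0,1]]}}

```text
t: 3.73
tool_pos: [0.5053, -0.0497, 0.0857]
orientation: [3.141, 0.001, 2.707]
contact_force: [-0.2, -0.9, 3.5]
grip_width: 0.004
```

```bash
python3 m.py
```

```text
tip box xyz -0.023502916621171245 0.0021874587127391695 0.06666885471391557 yaw [179.9898   0.0641 155.0797] grip 0.004160200586005485 F [-0.1653 -0.8851  3.4888] t 3.7333
```

>>> {"op": "arm_command", "data": {"series": [[0,0,0.05,0,1],[0,0,0.1,0,1],[0,0,0.15,0,1],[0,0,0.18,0,1],[0,0,0.18,0,1],[0,0,0.18,0,1]]}}

```text
t: 4.23
tool_pos: [0.5053, -0.0497, 0.0801]
orientation: [3.141, 0.001, 2.707]
contact_force: [2.0, -0.5, 4.6]
grip_width: 0.006
```

```bash
python3 m.py
```

```text
tip box xyz -0.02355726541052796 0.002188924903667372 0.06111154298318666 yaw [179.984    0.0631 155.0766] grip 0.006463706177352796 F [ 1.9685 -0.5119  4.6338] t 4.2333
```

>>> {"op": "arm_command", "data": {"series": [[0,0,0.02,0,1],[0,0,0.03,0,1],[-0.1,0,0.03,0,1],[-0.2,0,0.03,0,1],[-0.3,0,0.03,0,1],[-0.4,0,0.03,0,1],[-0.5,0,0.02,0,1],[-0.6,0,0.01,0,1],[-0.6,0,0.01,0,1]]}}

```text
t: 4.98
tool_pos: [0.5197, -0.0564, 0.0793]
orientation: [-3.141, -0.005, 2.707]
contact_force: [-3.9, 2.5, 9.9]
grip_width: 0.005
```

Run:
```python
from m import *
cv2.imwrite("pics/w2.png",camera("wrist")[:,:,::-1])
```

```text
tip box xyz -0.007678550926274148 0.0020592732836437677 0.06031801655596482 yaw [-179.9859   -0.2979  155.0734] grip 0.004779704587539685 F [-3.8991  2.4757  9.9114] t 4.9833
```

View pics/w2.png

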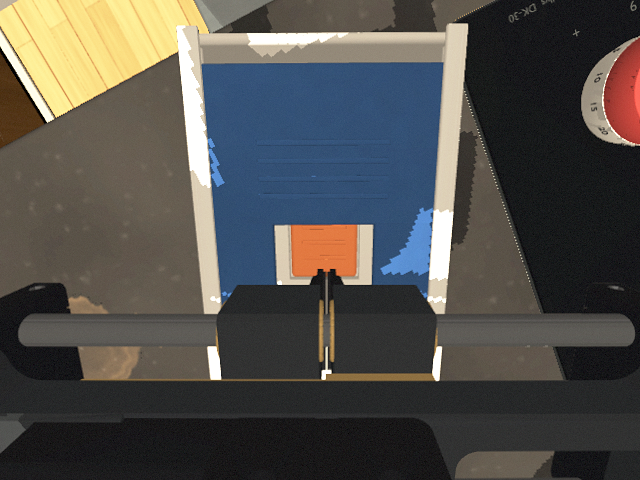

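The button is pressed flush and the lid has come about 8 mm away from the back rim, so its window edge is now over the button. I'll keep pushing, about 1 mm higher.

>>> {"op": "arm_command", "data": {"series": [[-0.1,0,-0.01,0,1],[-0.3,0,-0.03,0,1],[-0.5,0,-0.04,0,1],[-0.7,0,-0.05,0,1],[-0.9,0,-0.05,0,1],[-1.1,0,-0.05,0,1],[-1.3,0,-0.05,0,1],[-1.5,0,-0.05,0,1],[-1.7,0,-0.05,0,1],[-1.9,0,-0.05,0,1],[-2.1,0,-0.05,0,1],[-2.3,0,-0.05,0,1],[-2.5,0,-0.05,0,1],[-2.7,0,-0.05,0,1],[-2.9,0,-0.05,0,1],[-3.1,0,-0.05,0,1],[-3.25,0,-0.05,0,1],[-3.3,0,-0.05,0,1],[-3.3,0,-0.05,0,1]]}}

```text
t: 6.62
tool_pos: [0.612, -0.0994, 0.0815]
orientation: [3.141, 0.002, 2.707]
contact_force: [0.4, -0.0, 0.2]
grip_width: 0.006
```

Run:
```python
from m import *
cv2.imwrite("pics/w3.png",camera("wrist")[:,:,::-1])
```

```text
tip box xyz 0.09418873643379172 0.001454801703332509 0.06252141238638592 yaw [179.9868   0.128  155.0729] grip 0.0063653142269139325 F [ 0.4223 -0.026   0.2056] t 6.6167
```

View pics/w3.png

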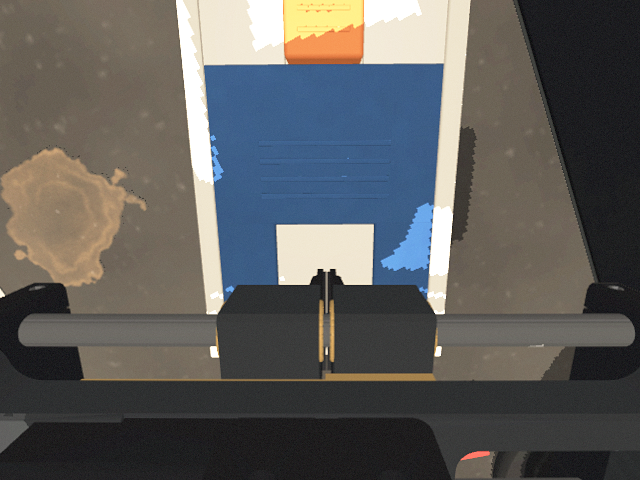

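The button already stands proud at the lid's rear edge (row ~63), with the lid at roughly 0.110. I'll ease it to its stop.

>>> {"op": "arm_command", "data": {"series": [[-0.05,0,0,0,1],[-0.1,0,0,0,1],[-0.15,0,0,0,1],[-0.18,0,0,0,1],[-0.2,0,0,0,1],[-0.2,0,0,0,1]]}}

```text
t: 7.17
tool_pos: [0.6165, -0.1015, 0.081]
orientation: [3.142, 0.0, 2.707]
contact_force: [-0.6, 1.2, 0.1]
grip_width: 0.003
```

```bash
python3 m.py
```

```text
tip box xyz 0.09913127317932775 0.0013958705754879355 0.06202360492778007 yaw [179.9957   0.0177 155.0752] grip 0.00349733427256455 F [-0.6406  1.1782  0.0745] t 7.1667
```

>>> {"op": "arm_command", "data": {"series": [[-0.03,0,0,0,1],[-0.06,0,0,0,1],[-0.08,0,0,0,1],[-0.1,0,0,0,1],[-0.1,0,0,0,1]]}}

```text
t: 7.58
tool_pos: [0.6174, -0.1019, 0.0804]
orientation: [-3.141, -0.005, 2.707]
contact_force: [-5.2, 3.0, 4.0]
grip_width: 0.007
```

Run:
```python
from m import *
cv2.imwrite("pics/w4.png",camera("wrist")[:,:,::-1])
```

```text
tip box xyz 0.10010620572397798 0.0013805252598888332 0.06141867744489575 yaw [-179.9766   -0.2943  155.0815] grip 0.00720793782034744 F [-5.2229  3.042   4.0264] t 7.5833
```

View pics/w4.png

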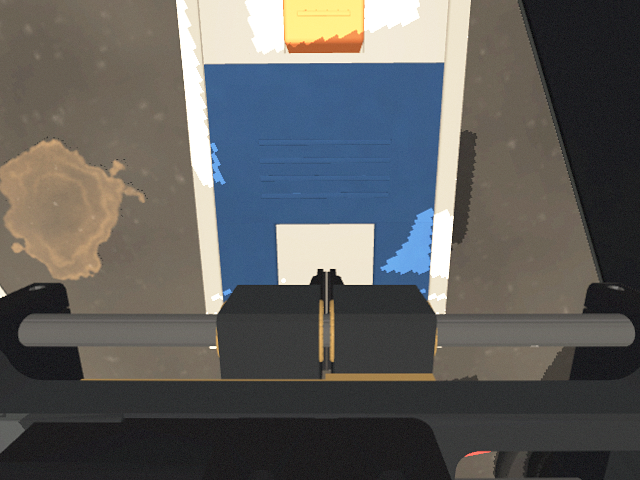

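There is now a gap of about 11 px between the button and the lid, and the push force has risen to 6 N with almost no travel. The lid is at its stop, so I'll back off, lift, and move clear towards the robot.

>>> {"op": "arm_command", "data": {"series": [[0.15,0,0,0,1],[0.4,0,0,0,1],[0.4,0,-0.4,0,1],[0.4,0,-1.2,0,1],[0.4,0,-2.2,0,1],[0.4,0,-3.2,0,1],[0.4,0,-4.2,0,1],[0.4,0,-5,0,1],[1.4,0,-5.5,0,1],[2.4,0,-5.5,0,1],[3.4,0,-5.5,0,1],[4.4,0,-5.5,0,1],[5.4,0,-5.5,0,1],[6.4,0,-5.5,0,1],[6.4,0,-5.5,0,1]]}}

```text
t: 8.88
tool_pos: [0.4419, -0.0203, 0.2467]
orientation: [3.141, 0.001, 2.708]
contact_force: [1.4, -1.3, -0.0]
grip_width: 0.003
```

Run:
```python
from m import *
t=camera("top")[205:335,250:370,::-1];s=camera("side")[215:330,280:360,::-1]
cv2.imwrite("pics/f.png",cv2.hconcat([cv2.resize(t,None,fx=4,fy=4,interpolation=cv2.INTER_CUBIC),cv2.resize(s,(320,520),interpolation=cv2.INTER_CUBIC)]))
```

```text
tip box xyz -0.09340986871026664 0.002526252154817922 0.22771067083052818 yaw [179.9587   0.0702 155.1546] grip 0.003333574181092735 F [ 1.39   -1.2676 -0.0288] t 8.8833
```

View pics/f.png

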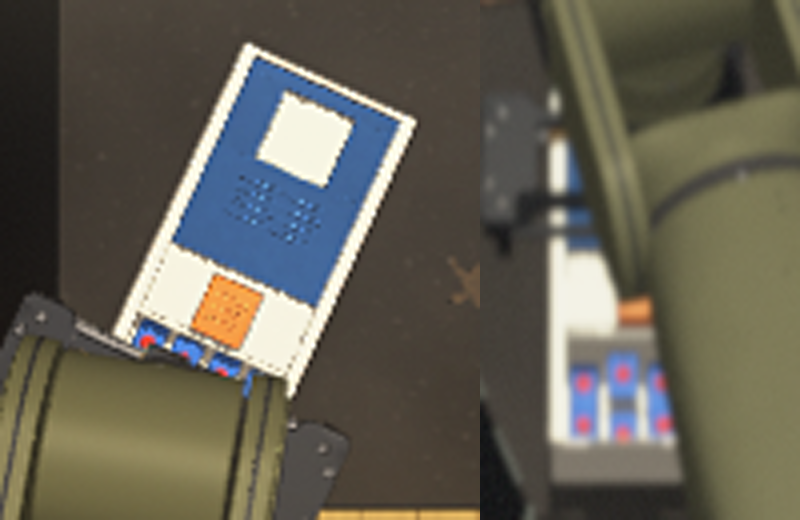

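Run:
```python
from m import *
f=lambda p:(250-.375+p[0]/4,205-.375+p[1]/4)
w=ray("top",[f(p) for p in[(306,139.5),(320.5,107),(291.5,172)]],.068)
for q in w: print("box x",(q-c)@e)
print("button",(ray("top",[f((227,312))],.071)[0]-c)@e)
```

```text
tip box xyz -0.09010269634356462 0.002576060699326768 0.22829350809372734 yaw [179.9564   0.2113 155.114 ] grip 0.00233352949424803 F [-0.4323  0.1004 -0.4718] t 8.9833
box x 0.08817080750431713
box x 0.11098390686130807
box x 0.06540567038875864
button -0.03264133003995085
```

```bash
python3 -c "
from workcell import bot
print(bot.job_done())"
```

```text
the job is handed in; nothing more can be done
None
```

The lid is fully open, the button is up again behind it, and the job is handed in after about 9 s of robot time. With the closed fingertips I pressed the button flush, pushed the window edge along box +x until the lid met its stop, then backed off and lifted the hand clear.

**Lid:** in the last top picture the window's centre is at box x 88 mm, which puts the lid at about 0.118 m, its stop.

**Button:** it measures at its usual place, box x −33 mm, and stands up behind the lid's rear edge. Its height was judged by eye, from the wrist picture taken with the lid at its stop.

**Box:** its two far corners are at the same pixels as before. The near corners were hidden by the arm.

**Forces:** the highest reading between moves was about 11 N, and about 0 N after withdrawing.

**Other things:** I took no final picture of the bystanders; the arm did not go near them on its path. The side view of the lid was partly blocked by the arm, so the lid's position rests on the top camera and the rise in force at the stop. No check disagreed.

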